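# Close and tuck the lid flap of a pastry carrier

## Task

Close the pastry carrier on the bakery table: fold its yellow lid flap over the opening, then, keeping it pressed down, push it along (the orange ledge is there for the fingertips) until its free edge is tucked well beneath the blue-edged lip, so that the flap stays shut by itself when you take your hand away. Only push and press: do not pinch the flap and do not lift anything, leave the pastries in the carrier, and do not disturb the things standing on and around it.

Things in the scene. Friction and masses are not known exactly. Their poses are not given: they have to be found in the camera images.
- carrier: Aluminium pastry carrier, fixed to the table, 260 mm (its x) by 176 mm (its y), origin at the centre of its underside; its +x is the tuck direction, z up. Side walls are 64 mm high around the opening (x from -127 to +14 mm), 71 mm under the fixed half-cover. The fixed half-cover (the lip) is a 5 mm plate, underside at z = 71 mm, top at 76 mm, from x = +14 mm (its blue edge) to +130 mm. Inside, a fixed 3 mm strip (top at z = 60 mm) covers the first 34 mm at the hinge end.
- lip_edge (a point): Middle of the lower edge of the lip: the blue-edged border of the fixed half-cover, which faces the flap (carrier frame x = +14 mm, y = 0, z = 71 mm).
- flap_hinge (a point): Middle of the flap's hinge bar, 65.5 mm above the table, at carrier x = -118 mm + value of joint slot, y = 0; the hinge axis runs along carrier y. The bar (8 mm thick, 184 mm long) sits in slotted plates and can slide towards the lip.
- flap_ledge (a point): Foot of the orange push ledge on the flap's outer face, middle of the flap, 55 mm from the hinge axis, on the outer surface (1.5 mm off the flap's mid-plane). The ledge is 120 mm wide along y, its upright face looks to the hinge and stands 9 mm proud of the flap; from its top it slopes down to the flap at about 96 mm from the hinge. Push towards the lip against the upright face.
- flap_edge (a point): Middle of the flap's free edge, 122 mm from the hinge axis, in the mid-plane of the 3 mm outer skin.
- flap_outer: Yellow outer skin of the flap, rigid plastic, 3 mm thick, 168 mm wide (y), from 4 to 122 mm from the hinge axis; origin on the hinge axis, x towards the free edge, z out of the outer face (the face that is on top when closed; with the flap open it looks away from the lip).
- flap_inner: White inner lining of the flap, 3 mm thick, 104 mm by 150 mm, under the yellow skin and set back from its edges; same origin and axes as the skin. Pressed at the same time as the yellow skin it counts as pinching.
- flap (a joint): Hinge angle of the flap in rad: 0 closed flat over the opening, 1.57 upright, up to 2.0 leaning back away from the lip; starts between 1.0 and 1.9. A light spring (0.05 N m/rad, rest at 1.9 rad) and hinge friction of 0.025 N m: pressed shut and let go without being tucked, the flap springs up to about 0.5 rad. The whole flap weighs 80 g.
- slot (a joint): Slide of the hinge bar in its slots in m: 0 back, 0.026 fully towards the lip; starts at 0 to 0.003; sliding friction 5 N, stays where it is left. With the flap flat and slot at 0 the free edge lies 10 mm short of the lip, with 4 mm of height to spare below it; at 0.026 the edge is 16 mm beneath the lip. Pushed forward too early the flap lands on top of the lip and cannot close.
- bun_a: Golden pastry, 52 mm across, 36 mm high, loose inside the carrier (origin: centre of the underside).
- bun_b: A second such pastry inside the carrier.
- bun_c: A pastry of the same kind on the table beyond the covered end of the carrier.
- cutter: Copper ring cutter, 54 mm across, 26 mm high, standing loose on the fixed half-cover.
- brush: Pastry brush, 190 mm long, lying loose beside the carrier (on its +y side).
- cup: Yellow measuring cup, 84 mm across, 75 mm high, loose, near the table's far edge.
- jar: Amber jar, 68 mm across, 110 mm high, loose, near the table's far edge.
Mind the look-alikes: they are no part of the job. What is shaped like the bun_a but green or white is not meant.

How it is judged:
By the outcome, as a careful person would: the job done as asked, in the order asked, and still so for the second after the job is handed in, with the robot touching nothing.
It also fails if it takes over 38 s, if anything falls off the work surface, if the arm or the gripper's body presses on something with over 40 N, if the wrist force passes 120 N, or if a joint passes its speed limit or range.

## Robot

A 6-joint arm with a two-finger parallel gripper is mounted at the origin on the work surface. World frame = base frame: x ahead of the robot, y to its left, z up, the work surface at z = 0. Lengths are in m, angles in rad, forces in N, time in s.
With the tool pointing down it reaches from about 0.35 to 0.775 m from the base axis. Payload 5.5 kg.
Tool frame: the origin (TCP) lies midway between the tips of the shut fingers; the grasp point (between the pads) lies grip_point_offset behind it (grip_point_offset is the distance from the TCP to the grasp point, in m); z points along the fingers, y is the direction in which the jaws open and shut (so a half turn about z gives the same grasp; the last joint's range is limited). The gripper opens to 85 mm and grips with 20 to 120 N. Pads are 22 mm wide; open, the fingers measure 114 mm over their backs; the gripper's body (76 mm by 85 mm) begins 54 mm behind the grasp point. The pads swing forward as they close: fully open they stand 13 mm farther back than shut.
Start: joints at [1.092, 0.313, 0.046, 1.304, 0, 1.431], TCP at [0.191, 0.542, 0.231] pointing down, gripper open.
Joint ranges: [-2.76, 2.76], [-0.86, 1.69], [-1.03, 1.26], [-2.2, 2.34], [-1.47, 1.5], [-3.14, 3.14]. Speed limits (rad/s): [2.57, 2.57, 3.14, 3.14, 3.14, 3.14].

## Interface

Orientations are given as a unit quaternion [w, x, y, z].
In Python, from workcell import * gives the robot as it stands.
- The arm moves only by the tool send_rows, never from a script. Its argument "series" is one flat list of numbers, 7 for each row, row after row: the shift along the tool's x, y, z in cm, then the turn, a rotation vector about the tool's x, y, z in degrees, then the opening, from 0 (shut) to 1 (fully open). A call has 1 to 10 rows; each row is the pose to reach, as a shift and turn from the pose commanded when the call began, along the tool's axes at that moment; what a row does not reach only later rows make up. A row lasts 1/12 s, in which the tool goes at most 41.7 mm and 7.16 degrees, less where a joint would pass 70% of its speed; a pose out of reach is approached as far as the arm can. A call with a gripper value outside its range is refused whole. The fingers move at their own pace and stop on an object; "newtons" is the grip in N (left out, the last holds). Time passes only in rows, so rows that repeat a pose let the fingers close. It gives the time, the measured TCP pose, the force and the opening at its end, in the units of the state.
- get_state(): the state, without advancing time (a new reading comes with each control period).
- read_camera(name): name is "scene" or "top" or "wrist"; returns the picture (420x560x3 uint8, blue, green, red); there is no depth.
- camera_info(name): a dict with "K" (3x3 intrinsics, pixels), "D" ([k1, k2, p1, p2, k3] as OpenCV has them; the pictures are not rectified), "xyz" and "attitude" of the camera in the world. Camera axes: x right, y down, z forward; pixel columns grow to the right and rows downward; lengths in m; the calibration is good to about 2 mm. A picture is of the moment at which its call begins: read the wrist's pose just before it. camera_info takes no time and is no camera call; for the wrist camera it gives the pose at the moment of the call.
- hand_in(): hands the job in, once; it reports no verdict.
Trained networks look in the newest picture that a camera, given by its name, has taken for a name from the list of things; names that differ only in an ending like _2 or _b are one class to them, and where a whole thing is asked for, a point or a joint stands for the part that bears it (a point fixed in the world has none). Each returns a list of dicts, best first, with "p" (0 to 1); they miss things now and then, are a little off and sometimes report something else, mostly with a low value. They report only what shows in the picture. A call takes as long as a camera call. They do not tell look-alikes from the thing itself.
- silhouettes(camera, label): "pixels" (420x560 bool, what is visible of it) and "box" ([left, top, width, height] in pixels, round what is visible of it).
The state is a dict: "clock": time; "joint_pos": joint angles; "qvel": joint speeds; "tau": joint torques, N m; "tcp_pos": TCP position; "orientation": TCP orientation; "wrist_force": force on the tool from outside, world axes, zero at the start; "ft_torque": the same for the moment, N m; "finger_gap": finger opening in m.
Only numpy, scipy, OpenCV 4.12 (cv2) and the standard library are available. Lean on these libraries where they do the work, as an engineer would, in place of code of your own. Each camera call takes 0.05 s, during which the arm holds its last target. There are 200 camera calls.

## Working session

There is one attempt and no reset: what is moved stays moved. The work goes in short steps, Python scripts to look and compute and a tool call to move; the robot and the scene stay as the last step left them, time stands still between calls to the robot, and variables do not carry over. Pictures are saved under pics/ and viewed, about 8 in all and at most 12, crops included, and the job is handed in when it is done.

Besides the shell and the picture viewer there is one more tool, called after ">>>" by a JSON object that holds its "op" and its "data", one argument or row to a line. send_rows: Moves the arm, as the interface text tells. Its arguments: {"type":"object","properties":{"series":{"type":"array"},"newtons":{"type":"number"}},"required":["series"]}

```bash
mkdir -p pics; ls; python3 - <<'E'
from workcell import *
import cv2, numpy as np
s=get_state(); print(s)
a=read_camera("scene"); b=read_camera("top")
cv2.imwrite("pics/scene.png",cv2.resize(a,(800,600)));cv2.imwrite("pics/top.png",cv2.resize(b,(800,600)))
cv2.imwrite("raw_scene.png",a);cv2.imwrite("raw_top.png",b)
for c in("scene","top","wrist"): print(c,camera_info(c))
E
```

```text
pics
{'clock': 0.0, 'joint_pos': array([1.09242824e+00, 3.14022800e-01, 4.49653513e-02, 1.30358562e+00,
       2.18359761e-05, 1.43119154e+00]), 'qvel': array([ 0.00113688,  0.00117229,  0.00020979, -0.00057996,  0.00060889,
       -0.00026431]), 'tau': array([ 3.48142326e-03, -4.80632007e+01,  2.98529631e+01,  1.91491912e-02,
        9.15523060e-05,  2.42643367e-06]), 'tcp_pos': array([0.19085262, 0.54186102, 0.23039055]), 'orientation': array([-2.91191729e-04,  1.68572815e-01,  9.85688771e-01, -8.76321940e-04]), 'wrist_force': array([ 0.28571795, -0.38914756,  0.05450054]), 'ft_torque': array([-0.01271223,  0.05800636,  0.00242781]), 'finger_gap': 0.08529761818136872}
scene {'K': array([[457.58915415,   0.        , 277.53615884],
       [  0.        , 457.58915415, 208.49825316],
       [  0.        ,   0.        ,   1.        ]]), 'D': array([0.02058626, 0.        , 0.        , 0.        , 0.        ]), 'xyz': array([1.15920339, 0.27104981, 0.55643051]), 'attitude': array([-0.23284968,  0.47869422,  0.75723412, -0.37845655])}
top {'K': array([[381.66423507,   0.        , 279.59304048],
       [  0.        , 381.66423507, 207.76335698],
       [  0.        ,   0.        ,   1.        ]]), 'D': array([0.01172506, 0.        , 0.        , 0.        , 0.        ]), 'xyz': array([ 0.48793644, -0.00998051,  0.79863767]), 'attitude': array([-0.04725999,  0.70638122, -0.70467683,  0.04714481])}
wrist {'K': array([[298.53133585,   0.        , 284.06343793],
       [  0.        , 298.53133585, 209.11318511],
       [  0.        ,   0.        ,   1.        ]]), 'D': array([0.00614469, 0.        , 0.        , 0.        , 0.        ]), 'xyz': array([0.11853979, 0.56832508, 0.37371593]), 'attitude': array([0.12622698, 0.80622585, 0.57121906, 0.08817834])}
```

View pics/scene.png

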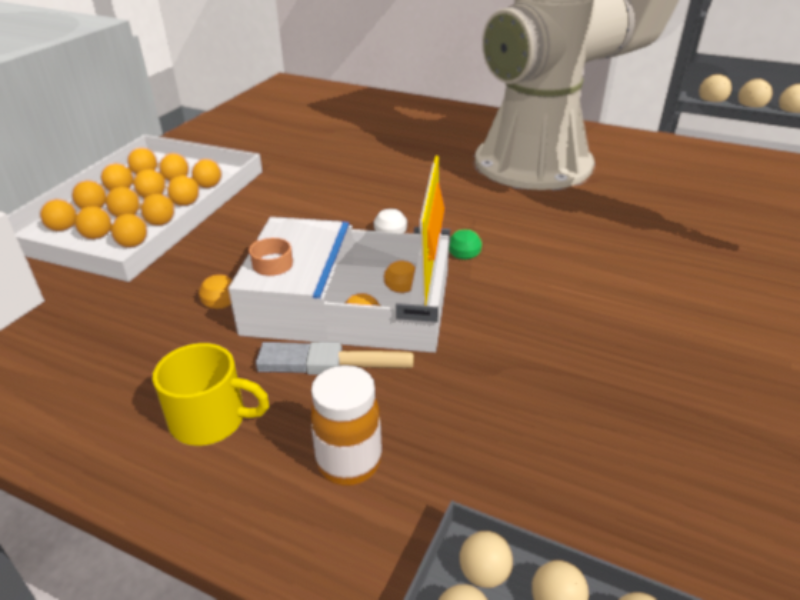

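View pics/top.png

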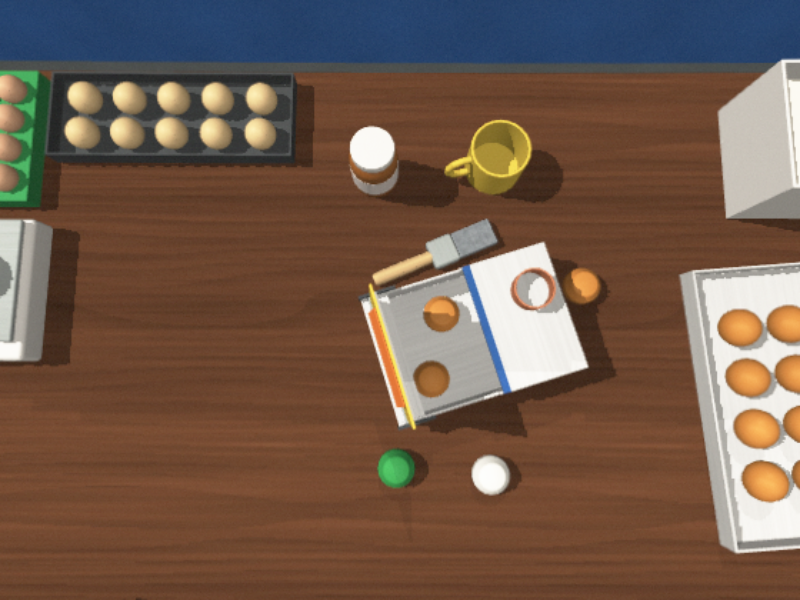

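```bash
cat > h.py <<'E'
from workcell import *
import cv2, numpy as np
from scipy.spatial.transform import Rotation as R
def Rq(q): return R.from_quat([q[1],q[2],q[3],q[0]])
def proj(P,ci):
    Rm=Rq(ci["attitude"]).as_matrix().T
    return cv2.projectPoints(np.atleast_2d(np.asarray(P,float)),cv2.Rodrigues(Rm)[0],-Rm@ci["xyz"],ci["K"],ci["D"])[0][:,0]
def c2w(P,c): # c=x,y,yaw
    return R.from_euler("z",c[2]).apply(np.atleast_2d(P))+[c[0],c[1],0]
def flap(u,y,off,ang,slot=0):
    # u along flap, off out of outer face ; carrier frame
    return [-.118+slot+u*np.cos(ang)-off*np.sin(ang), y, .0655+u*np.sin(ang)+off*np.cos(ang)]
E
python3 - <<'E'
import cv2,numpy as np
a=cv2.imread("raw_top.png");b=cv2.imread("raw_scene.png")
c1=cv2.resize(a[155:315,240:430],None,fx=4,fy=3.75,interpolation=cv2.INTER_CUBIC)
c1=cv2.resize(a[160:310,240:430],(760,600),interpolation=cv2.INTER_CUBIC)
c2=cv2.resize(b[100:250,150:340],(760,600),interpolation=cv2.INTER_CUBIC)
cv2.imwrite("pics/c1.png",c1);cv2.imwrite("pics/c2.png",c2)
E
```

```text
(no output)
```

View pics/c1.png

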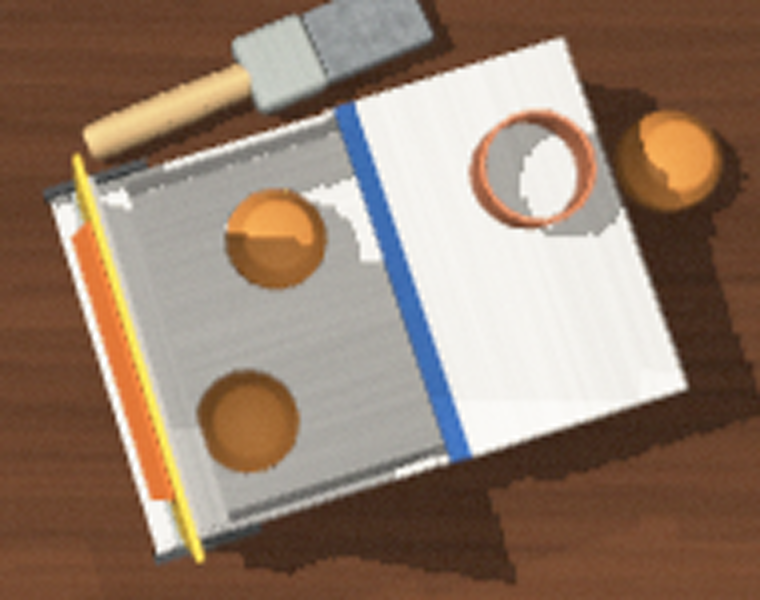

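View pics/c2.png

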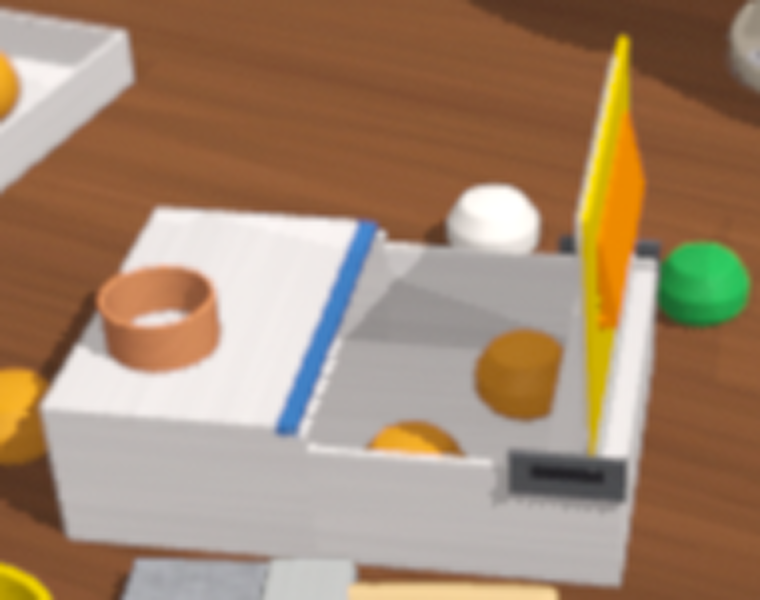

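```bash
python3 - <<'E'
from h import *
from scipy.optimize import least_squares
T=camera_info("top");S=camera_info("scene")
lip=np.array([[.014,.088,.076],[.014,-.088,.076],[.130,.088,.076],[.130,-.088,.076]])
tp=np.array([[338,105],[452,461],[565,38],[687,386],[79,155],[198,560]])/4+[240,160]
sp=np.array([[300,432],[376,226],[45,408],[157,208],[583,222],[623,37]])/4+[150,100]
def res(p,cam=3):
    P=np.vstack([lip,[flap(.122,.084,0,p[3]),flap(.122,-.084,0,p[3])]])
    W=c2w(P,p[:3])
    r=[]
    if cam&1:r.append(proj(W,T)-tp)
    if cam&2:r.append(proj(W,S)-sp)
    return np.ravel(r)
for cam in(1,2,3):
    f=least_squares(res,[.5,-.05,-1.3,1.6],kwargs=dict(cam=cam)); print(cam,f.x.round(4)); print(f.fun.reshape(-1,2).round(1).tolist())
c=f.x
np.save("c.npy",c)
Rc=R.from_euler("z",c[2]).as_matrix(); print(Rc)
for n,P in dict(hinge=[-.118,0,.0655],lip=[.014,0,.071],ledge=flap(.055,0,.0015,0),edge0=flap(.122,0,0,c[3])).items(): print(n,c2w(P,c).round(3))
print(Rq(get_state()["orientation"]).as_matrix().round(3))
E
```

```text
1 [ 0.5382 -0.1081 -1.2709  1.5185]
[[-0.3, 0.3], [0.3, 0.1], [0.0, -0.2], [0.3, 0.5], [-0.6, -0.4], [0.4, -0.2]]
2 [ 0.5395 -0.1051 -1.2604  1.4926]
[[-0.1, -0.5], [0.5, -0.5], [-0.5, 0.5], [0.2, 0.4], [0.2, -0.1], [-0.2, 0.2]]
3 [ 0.5383 -0.107  -1.2673  1.5077]
[[-1.0, 0.3], [-0.1, -0.0], [-0.8, -0.4], [-0.2, 0.2], [-0.6, -0.4], [0.8, -0.4], [-1.0, -1.3], [0.2, -1.0], [-1.1, -0.4], [0.2, -0.2], [0.2, -0.5], [0.3, -0.1]]
[[ 0.29890044  0.9542843   0.        ]
 [-0.9542843   0.29890044 -0.        ]
 [-0.          0.          1.        ]]
hinge [[0.503 0.006 0.065]]
lip [[ 0.542 -0.12   0.071]]
ledge [[ 0.519 -0.047  0.067]]
edge0 [[ 0.505 -0.002  0.187]]
[[-0.943  0.332 -0.001]
 [ 0.332  0.943 -0.001]
 [ 0.    -0.002 -1.   ]]
```

>>> {"op": "send_rows", "data": {
  "series": [-45.3,-37.7,0,0,0,53.2,0,-45.3,-37.7,0,0,0,53.2,0,-45.3,-37.7,0,0,0,53.2,0,-45.3,-37.7,0,0,0,53.2,0,-45.3,-37.7,0,0,0,53.2,0,-45.3,-37.7,0,0,0,53.2,0,-45.3,-37.7,0,0,0,53.2,0,-45.3,-37.7,0,0,0,53.2,0,-45.3,-37.7,0,0,0,53.2,0,-45.3,-37.7,0,0,0,53.2,0],
  "newtons": 20
}}

```text
clock: 0.93
tcp_pos: [0.4049, 0.1826, 0.2312]
orientation: [-0.0, 0.592, 0.806, -0.0]
wrist_force: [1.1, 0.9, -0.0]
finger_gap: -0.0001
```

>>> {"op": "send_rows", "data": {
  "series": [-13,3.5,0,0,0,0,0,-13,3.5,0,0,0,0,0,-13,3.5,0,0,0,0,0,-13,3.5,0,0,0,0,0,-13,3.5,6,0,0,0,0,-13,3.5,6,0,0,0,0,-13,3.5,6,0,0,0,0,-13,3.5,6,0,0,0,0]
}}

```text
clock: 1.6
tcp_pos: [0.4755, 0.0711, 0.1705]
orientation: [-0.001, 0.592, 0.806, -0.001]
wrist_force: [0.2, 0.2, 1.2]
finger_gap: 0.0005
```

```bash
cat >> h.py <<'E'
def where():
    c=np.load("c.npy"); s=get_state(); Rm=R.from_euler("z",c[2])
    print("t",round(s["clock"],2),"carrier mm",((Rm.inv().apply(s["tcp_pos"]-[c[0],c[1],0]))*1000).round(1),"F carrier",Rm.inv().apply(s["wrist_force"]).round(1),
     "tool axes err deg",np.degrees((R.from_matrix((Rm.as_matrix()@np.diag([-1,1,-1]))).inv()*Rq(s["orientation"])).as_rotvec()).round(2))
E
python3 -c "
from h import *
where()"
```

```text
t 1.6 carrier mm [-188.8   -6.6  170.5] F carrier [-0.2  0.3  1.2] tool axes err deg [0.18 0.07 0.  ]
```

>>> {"op": "send_rows", "data": {
  "series": [-3.9,0.65,3,0,0,0,0,-3.9,0.65,6.2,0,0,0,0,-3.9,0.65,6.2,0,0,0,0,-3.9,0.65,6.2,0,0,0,0]
}}

```text
clock: 1.93
tcp_pos: [0.4939, 0.0361, 0.1095]
orientation: [-0.001, 0.592, 0.806, -0.0]
wrist_force: [0.3, -0.0, 0.5]
finger_gap: 0.0
```

```bash
python3 -c "
from h import *
where()
a=read_camera('scene')[80:290,120:400]; cv2.imwrite('pics/s2.png',cv2.resize(a,(800,600),interpolation=cv2.INTER_CUBIC))"
```

```text
t 1.93 carrier mm [-149.8    0.4  109.5] F carrier [0.1 0.2 0.5] tool axes err deg [0.12 0.07 0.01]
```

View pics/s2.png

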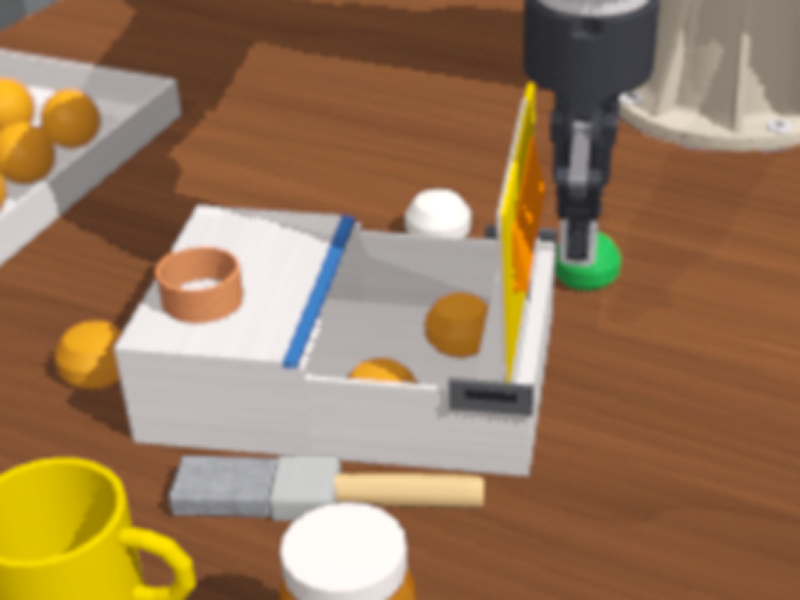

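>>> {"op": "send_rows", "data": {
  "series": [0,0,0.7,0,-7,0,0,0,0,0.7,0,-14,0,0,0,0,0.7,0,-21,0,0,0,0,0.7,0,-28,0,0,0,0,0.7,0,-35,0,0,-0.8,0,0.7,0,-35,0,0,-0.8,0,0.7,0,-35,0,0,-0.8,0,0.7,0,-35,0,0]
}}

```text
clock: 2.65
tcp_pos: [0.4985, 0.029, 0.1042]
orientation: [0.243, 0.565, 0.769, -0.176]
wrist_force: [0.5, -0.3, 0.8]
finger_gap: -0.0
```

```bash
cat >> h.py <<'E'
def tcp_for(th,u,pen=.0):  # -> carrier x,z of TCP(m), phi deg
    t=np.radians(th); ph=np.radians(min(35,.6*th))
    if th>58: ph=np.radians(35)
    C=np.array(flap(u,0,.0015-pen,t))[[0,2]]
    T=C-.011*np.array([np.cos(ph),np.sin(ph)])
    return T[0],T[1],np.degrees(ph)
def rows(targets): # targets: (x,z,phi) in carrier m/deg, y=0 ; prints tool shift cm and turn from measured pose
    c=np.load("c.npy"); s=get_state(); Rn=Rq(s["orientation"]); Rc=R.from_euler("z",c[2])
    for x,z,ph in targets:
        d=Rn.inv().apply(c2w([x,0,z],c)[0]-s["tcp_pos"])*100
        Rt=R.from_matrix(Rc.as_matrix()@np.diag([-1,1,-1]))*R.from_euler("y",-ph,degrees=True)
        print(d.round(2),np.degrees((Rn.inv()*Rt).as_rotvec()).round(1), "carrier",round(x*1e3,1),round(z*1e3,1),round(ph,1))
E
python3 -c "
from h import *
where()
rows([tcp_for(t,.043,.001) for t in (86,82,78,73,68,63,58,52,46,40)])"
```

```text
t 2.65 carrier mm [-141.7    2.6  104.2] F carrier [0.4 0.4 0.8] tool axes err deg [-2.100e-01 -3.492e+01  1.000e-02]
[-1.29 -0.27  1.15] [ 0.2 -0.1 -0.1] carrier -124.5 102.1 35.0
[-1.52 -0.27  1.35] [ 0.2 -0.1 -0.1] carrier -121.5 101.8 35.0
[-1.73 -0.27  1.56] [ 0.2 -0.1 -0.1] carrier -118.6 101.4 35.0
[-1.98 -0.27  1.84] [ 0.2 -0.1 -0.1] carrier -114.9 100.5 35.0
[-2.2  -0.27  2.14] [ 0.2 -0.1 -0.1] carrier -111.4 99.2 35.0
[-2.4  -0.27  2.46] [ 0.2 -0.1 -0.1] carrier -107.9 97.7 35.0
[-2.56 -0.27  2.79] [ 0.2  0.1 -0.1] carrier -104.7 96.0 34.8
[-2.72 -0.27  3.15] [ 0.2  3.7 -0.1] carrier -101.3 94.0 31.2
[-2.85 -0.27  3.51] [ 0.2  7.3 -0.1] carrier -98.2 91.7 27.6
[-2.92 -0.27  3.89] [ 0.2 10.9 -0.1] carrier -95.4 89.0 24.0
```

>>> {"op": "send_rows", "data": {
  "series": [-0.7,-0.25,0.6,0,0,0,0,-1.3,-0.25,1.15,0,0,0,0,-1.5,-0.25,1.35,0,0,0,0,-1.75,-0.25,1.55,0,0,0,0,-2,-0.25,1.85,0,0,0,0,-2.2,-0.25,2.15,0,0,0,0,-2.4,-0.25,2.45,0,0,0,0,-2.4,-0.25,2.45,0,0,0,0]
}}

```text
clock: 3.32
tcp_pos: [0.5047, -0.0056, 0.0956]
orientation: [0.242, 0.565, 0.768, -0.178]
wrist_force: [-0.7, -0.1, -0.1]
finger_gap: -0.0
```

```bash
python3 -c "
from h import *
where()
rows([tcp_for(t,.043,.001) for t in (58,52,46,40,34,28,22,16,10,5,0)])
a=read_camera('scene')[80:290,120:400]; cv2.imwrite('pics/s3.png',cv2.resize(a,(800,600),interpolation=cv2.INTER_CUBIC))"
```

```text
t 3.32 carrier mm [-106.8   -1.7   95.6] F carrier [-0.1 -0.7 -0.1] tool axes err deg [  0.04 -35.     0.05]
[-0.19  0.18  0.1 ] [-0.   0.2 -0. ] carrier -104.7 96.0 34.8
[-0.35  0.18  0.45] [-0.   3.8 -0. ] carrier -101.3 94.0 31.2
[-0.48  0.18  0.81] [-0.   7.4 -0. ] carrier -98.2 91.7 27.6
[-0.55  0.18  1.19] [-0. 11. -0.] carrier -95.4 89.0 24.0
[-0.59  0.18  1.57] [-0.  14.6 -0. ] carrier -92.9 86.1 20.4
[-0.58  0.18  1.96] [-0.  18.2 -0. ] carrier -90.8 82.9 16.8
[-0.53  0.18  2.34] [-0.  21.8 -0. ] carrier -89.0 79.6 13.2
[-0.44  0.18  2.71] [-0.  25.4 -0. ] carrier -87.6 76.0 9.6
[-0.31  0.18  3.06] [-0. 29. -0.] carrier -86.7 72.3 6.0
[-0.17  0.18  3.35] [-0. 32. -0.] carrier -86.2 69.2 3.0
[-0.01  0.18  3.62] [-0. 35. -0.] carrier -86.0 66.0 0.0
```

View pics/s3.png

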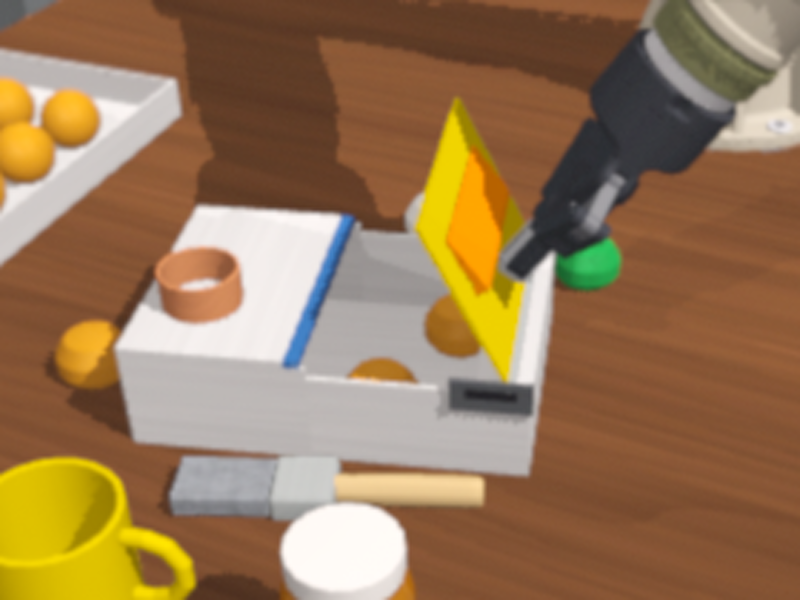

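>>> {"op": "send_rows", "data": {
  "series": [-0.2,0.15,0.1,0,0,0,0,-0.35,0.15,0.45,0,4,0,0,-0.45,0.15,0.8,0,7.5,0,0,-0.55,0.15,1.2,0,11,0,0,-0.55,0.15,1.6,0,14.5,0,0,-0.55,0.15,1.95,0,18,0,0,-0.5,0.15,2.35,0,22,0,0,-0.4,0.15,2.7,0,25.5,0,0,-0.3,0.15,3.05,0,29,0,0,-0.3,0.15,3.05,0,29,0,0]
}}

```text
clock: 4.2
tcp_pos: [0.5131, -0.0251, 0.0727]
orientation: [0.042, 0.592, 0.804, -0.031]
wrist_force: [0.9, -0.6, 1.3]
finger_gap: -0.0003
```

```bash
python3 -c "
from h import *
where()
rows([tcp_for(t,.043,.001) for t in (5,0)]+[(-.086,.0655,0),(-.086,.065,0)])"
```

```text
t 4.2 carrier mm [-85.7   0.4  72.7] F carrier [0.8 0.7 1.3] tool axes err deg [-0.02 -5.93  0.15]
[ 0.09 -0.04  0.34] [ 0.   2.9 -0.2] carrier -86.2 69.2 3.0
[ 0.1  -0.04  0.66] [ 0.   5.9 -0.2] carrier -86.0 66.0 0.0
[ 0.1  -0.04  0.71] [ 0.   5.9 -0.2] carrier -86.0 65.5 0
[ 0.11 -0.04  0.76] [ 0.   5.9 -0.2] carrier -86.0 65.0 0
```

>>> {"op": "send_rows", "data": {
  "series": [0.1,0,0.35,0,3,0,0,0.1,0,0.6,0,6,0,0,0.1,0,0.7,0,6,0,0,0.1,0,0.7,0,6,0,0]
}}

```text
clock: 4.53
tcp_pos: [0.5127, -0.0237, 0.0669]
orientation: [0.001, 0.592, 0.806, -0.0]
wrist_force: [-2.4, -0.7, 9.9]
finger_gap: 0.0001
```

```bash
python3 -c "
from h import *
where()
a=read_camera('scene')[80:290,120:400]; cv2.imwrite('pics/s4.png',cv2.resize(a,(800,600),interpolation=cv2.INTER_CUBIC))"
```

```text
t 4.53 carrier mm [-87.1   0.5  66.9] F carrier [-0.1 -2.5  9.9] tool axes err deg [-0.03 -0.13  0.03]
```

View pics/s4.png

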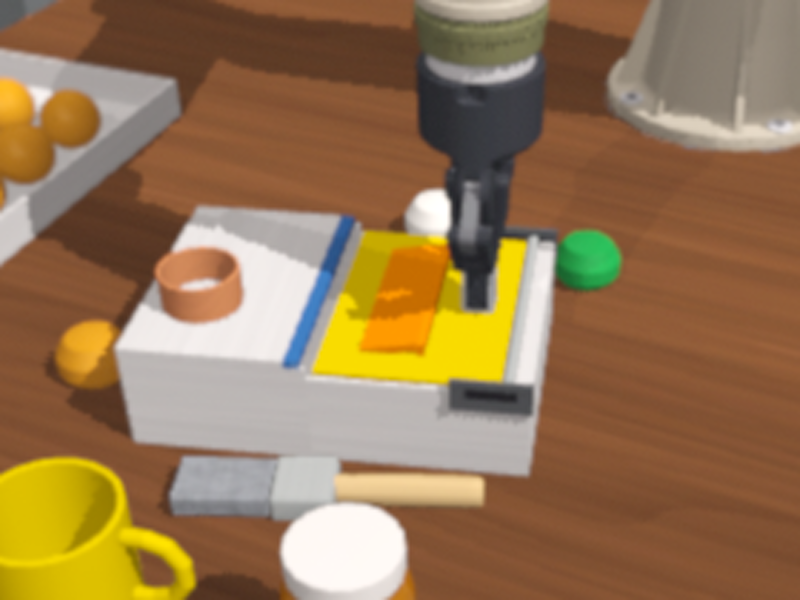

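>>> {"op": "send_rows", "data": {
  "series": [-0.4,0,0,0,0,0,0,-0.8,0,0,0,0,0,0,-1.1,0,0,0,0,0,0,-1.4,0,0,0,0,0,0,-1.7,0,0,0,0,0,0,-2,0,0,0,0,0,0,-2,0,0,0,0,0,0]
}}

```text
clock: 5.17
tcp_pos: [0.5182, -0.0413, 0.0669]
orientation: [0.001, 0.592, 0.806, 0.0]
wrist_force: [-2.8, 2.5, 12.0]
finger_gap: 0.0001
```

```bash
python3 -c "
from h import *
where()"
```

```text
t 5.17 carrier mm [-68.7   0.5  66.9] F carrier [-3.2 -1.9 12. ] tool axes err deg [-0.05 -0.04 -0.07]
```

>>> {"op": "send_rows", "data": {
  "series": [-0.3,0,0,0,0,0,0,-0.6,0,0,0,0,0,0,-0.9,0,0,0,0,0,0,-1.2,0,0,0,0,0,0,-1.5,0,0,0,0,0,0,-1.8,0,0,0,0,0,0,-2.0,0,0,0,0,0,0,-2.0,0,0,0,0,0,0]
}}

```text
clock: 5.83
tcp_pos: [0.5241, -0.059, 0.0668]
orientation: [-0.0, 0.591, 0.807, 0.001]
wrist_force: [-2.9, 7.4, 11.4]
finger_gap: 0.0002
```

```bash
python3 -c "
from h import *
where()
a=read_camera('scene')[80:290,120:400]; cv2.imwrite('pics/s5.png',cv2.resize(a,(800,600),interpolation=cv2.INTER_CUBIC))"
```

```text
t 5.83 carrier mm [-50.1   0.8  66.8] F carrier [-7.9 -0.6 11.4] tool axes err deg [-0.1   0.11 -0.13]
```

View pics/s5.png

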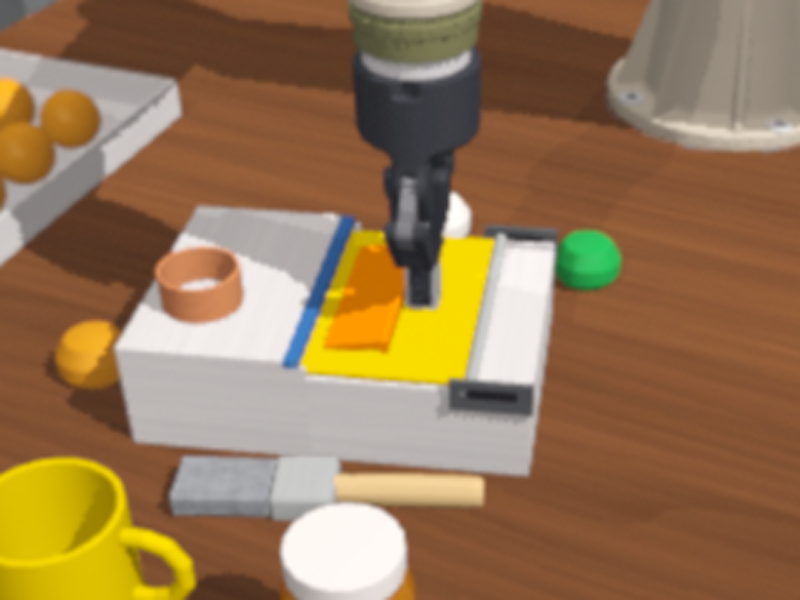

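>>> {"op": "send_rows", "data": {
  "series": [-0.15,0,0,0,0,0,0,-0.3,0,0,0,0,0,0,-0.4,0,0,0,0,0,0,-0.4,0,0,0,0,0,0]
}}

```text
clock: 6.22
tcp_pos: [0.5249, -0.0617, 0.0667]
orientation: [-0.001, 0.591, 0.807, 0.002]
wrist_force: [-2.5, 12.0, 12.3]
finger_gap: -0.0004
```

```bash
python3 -c "
from h import *
where()"
```

```text
t 6.22 carrier mm [-47.3   0.7  66.7] F carrier [-12.2   1.2  12.3] tool axes err deg [-0.1   0.24 -0.16]
```

>>> {"op": "send_rows", "data": {
  "series": [-0.15,0,0,0,0,0,0,-0.3,0,0,0,0,0,0,-0.3,0,0,0,0,0,0]
}}

```text
clock: 6.47
tcp_pos: [0.5249, -0.0619, 0.0666]
orientation: [-0.003, 0.59, 0.807, 0.004]
wrist_force: [-4.8, 19.1, 16.7]
finger_gap: -0.0002
```

```bash
python3 -c "
from h import *
where()"
```

```text
t 6.47 carrier mm [-47.1   0.7  66.6] F carrier [-19.6   1.1  16.7] tool axes err deg [-0.13  0.55 -0.25]
```

>>> {"op": "send_rows", "data": {
  "series": [0.25,0,0,0,0,0,0,0.45,0,0,0,0,0,0,0.45,0,-0.2,0,0,0,0,0.5,0,-1,0,0,0,0,0.6,0,-4,0,0,0,0,0.6,0,-8,0,0,0,0,2,0,-12,0,0,0,0,5,0,-13,0,0,0,0,9,0,-13,0,0,0,0,12,0,-13,0,0,0,0]
}}

```text
clock: 7.3
tcp_pos: [0.4904, 0.0474, 0.1975]
orientation: [0.002, 0.593, 0.806, 0.0]
wrist_force: [-0.4, -0.1, -0.9]
finger_gap: -0.0002
```

```bash
python3 -c "
from h import *
where()
a=read_camera('scene')[80:290,120:400]; b=read_camera('top')[150:315,230:450]
cv2.imwrite('pics/s6.png',np.hstack([cv2.resize(a,(400,300)),cv2.resize(b,(400,300),interpolation=cv2.INTER_CUBIC)]))"
```

```text
t 7.3 carrier mm [-161.6    0.5  197.5] F carrier [-0.  -0.4 -0.9] tool axes err deg [-0.15 -0.14  0.07]
```

View pics/s6.png

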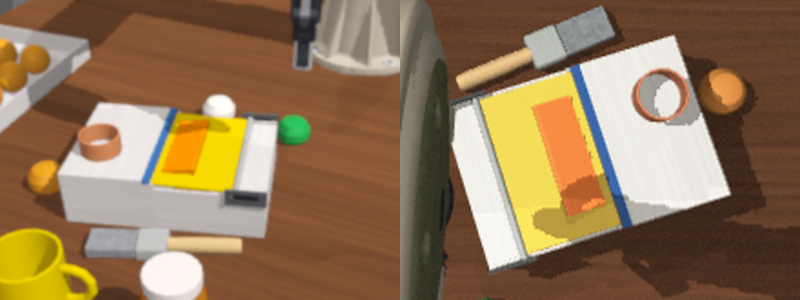

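```bash
python3 -c "
from h import *
where(); print(hand_in())"
```

```text
t 7.4 carrier mm [-164.1   -0.6  196.5] F carrier [-0.1  0.4  0.2] tool axes err deg [ 0.01 -0.04 -0.26]
the job is handed in; nothing more can be done
None
```

The pastry carrier is closed: the flap is folded flat, tucked beneath the blue-edged lip, and stayed shut when I took the hand away. I handed the job in at 7.4 s.

- **Fold and push:** I folded the flap with the shut fingertips, using only pushing and pressing. Holding it down with about 10–17 N, I pushed it along by the orange ledge until it stopped.
- **End stop:** The fingers stopped within 1 mm of where the slot's full 26 mm of travel should put them, and the push force rose from 8 to 20 N without further movement. I did not measure the final slot value from the images.
- **Last pictures:** With the hand clear and the wrist force about zero, the flap lay shut with its edge under the lip. The cutter, brush and the pastry beyond the covered end looked undisturbed. The two pastries inside are hidden by the closed flap, so I could not see them afterwards.

No check failed or disagreed.

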